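# Wind the candle lift level with the cooling shelf

## Task

Pick up the larger crank handle by its wooden grip, fit its hub fully down over the upright screw shaft on top of the candle lift, and wind clockwise (seen from above) until the lift's steel platform is level with the top of the cooling shelf beside it, so that a tray could slide across. Move the platform only by cranking, never by pushing on it; then let go, leave the crank on the shaft, and leave the small crank and the loose candle tin undisturbed.

Things in the scene. Friction and masses are not known exactly. Their poses are not given: they have to be found in the camera images.
- crank_grip (a point): Centre of the upright wooden grip (26 mm diameter, 60 mm tall) of the larger crank, which stands hub down on the table; grasp here from above. 70 mm sideways from the hub's axis, 78 mm above the hub's underside; the arm's top is 34 mm below this point. x: from hub to grip; z up. The grip is a sleeve turning on its spindle with slight drag (0.18 N m). The crank weighs 0.3 to 0.45 kg.
- crank_hub (a point): Centre of the underside of that crank's steel hub (47 mm diameter, 44 mm tall, its top level with the arm's top). Round 24 mm bore right through. The lowest 10 mm is only two lugs, left and right of the bore across the arm; in line with the arm, both ways, the underside is open for the shaft's cross pin. x: along the arm to the grip; z up.
- shaft_foot (a point): Foot of the upright screw shaft, on its axis, 165 mm above the table. Shaft: 42 mm tall, 20 mm diameter, top 8 mm tapered; a cross pin, 8 mm thick, 44 mm long, 7 mm above this point, lies along x (turns with it). The crank goes on with its arm along the pin, either way, within 25 deg; fully down, hub underside 1 mm above this point. About 30 deg free play each way, then the lugs drive the pin.
- platform: The lift's steel platform, 140 x 180 mm, beside the screw; origin: centre of its top face (7 mm lips along two edges). Slides straight up 30 mm per clockwise turn of the shaft seen from above (anticlockwise lowers it). The screw needs 0.12 N m, has no spring and stays where it is left. Starts about 25 to 55 mm below the shelf top.
- ledge_edge (a point): Middle of the near top edge of the fixed steel cooling shelf (200 x 150 mm top on four legs, three candle tins on it) that stands just past the platform's outer end. Its z is the height the platform's top must reach.
- small_crank: Bystander: the small crank, standing 77 mm tall: hub 34 mm wide, arm 42 mm, grip 18 mm thick; does not fit the shaft. Origin under its hub. Leave alone.
- tin: Bystander: a loose brass candle tin 60 mm in diameter, 36 mm tall, origin at the underside's centre. Leave alone.

How it is judged:
By the outcome, as a careful person would: the job done as asked, in the order asked, and still so for the second after the job is handed in, with the robot touching nothing.
It also fails if it takes over 69 s, if anything falls off the work surface, if the arm or the gripper's body presses on something with over 40 N, if the wrist force passes 120 N, or if a joint passes its speed limit or range.

## Robot

A 6-joint arm with a two-finger parallel gripper is mounted at the origin on the work surface. World frame = base frame: x ahead of the robot, y to its left, z up, the work surface at z = 0. Lengths are in mm, angles in rad, forces in N, time in s.
With the tool pointing down it reaches from about 425 to 950 mm from the base axis. Payload 3.5 kg.
Tool frame: the origin (TCP) lies at the very end of the fingers, on their centre line; the grasp point (between the pads) lies 19 mm behind it; z points along the fingers, y is the direction in which the jaws open and shut (so a half turn about z gives the same grasp; the last joint's range is limited). The gripper opens to 85 mm and grips with 20 to 120 N. Pads are 22 mm wide; open, the fingers measure 114 mm over their backs; the gripper's body (76 mm by 85 mm) begins 54 mm behind the grasp point. The pads swing forward as they close: fully open they stand 13 mm farther back than shut.
Start: joints at [-1.263, 0.286, 1.577, -0, 1.279, -0.15], TCP at [298.354, -605.468, 231.325] pointing down, gripper open.
Joint ranges: [-2.77, 2.77], [-0.9, 2.22], [0.21, 2.48], [-1.53, 4.67], [0.24, 2.81], [-2.84, 2.84]. Speed limits (rad/s): [2.79, 2.79, 3.14, 3.14, 3.14, 3.14].

## Interface

Orientations are given as a unit quaternion [x, y, z, w].
In Python, from cell import manip, monitor, optics, order gives the robot as it stands. The module is installed in compiled form; this text tells all that it offers. Calls block until the motion is done:
- manip.move_ptp(position, orientation): joint-space move of the TCP to a pose.
- manip.line_to(position, attitude=None, v=150): straight line of the TCP; attitude=None keeps the orientation; v is the mean speed in mm/s.
- manip.goto_joints(angles): joint-space move.
- manip.gripper_to(opening): finger opening in mm; the grip force is fixed at half the most; returns when the fingers have stopped.
- manip.dwell(seconds).
- manip.inverse_kinematics(position, orientation): joint angles nearest the present ones, or None.
- monitor.get_obs(): the state.
- optics.capture(name): name is "side" or "top"; returns the picture (384x512x3 uint8, blue, green, red); there is no depth.
- optics.camera_model(name): a dict with "intrinsics" (3x3 intrinsics, pixels), "rvec" (rotation vector, rad) and "tvec" (3), from world to camera coordinates, as OpenCV has them. Camera axes: x right, y down, z forward; pixel columns grow to the right and rows downward; lengths in mm; the calibration is good to about 2 mm. A picture is of the moment at which its call begins. camera_model takes no time and is no camera call.
A pose or a line that the arm cannot do raises manip.Unreachable and nothing moves.
- order.hand_in(): hands the job in, once; it reports no verdict.
The state is a dict: "time_s": time; "joint_positions": joint angles; "dq": joint speeds; "joint_torque": joint torques, N m; "tcp_pos": TCP position; "orientation": TCP orientation; "wrist_force": force on the tool from outside, world axes, zero at the start; "moment": the same for the moment, N m; "gripper_width": finger opening in mm.
Only numpy, scipy, OpenCV 4.12 (cv2) and the standard library are available. Lean on these libraries where they do the work, as an engineer would, in place of code of your own. Each camera call takes 0.05 s, during which the arm holds its last target.

## Working session

There is one attempt and no reset: what is moved stays moved. The work goes in short steps, each a Python script; the robot and the scene stay as the last script left them, time stands still between calls to the robot, and variables do not carry over. Pictures are saved under pics/ and viewed, and the job is handed in when it is done.

```bash
mkdir -p pics
python3 - <<'E'
from cell import manip, monitor, optics, order
import cv2
o=monitor.get_obs(); print(o)
for n in("side","top"):
    cv2.imwrite(f"pics/{n}0.png",optics.capture(n)); print(n,optics.camera_model(n))
E
```

```text
{'time_s': 0.0, 'joint_positions': array([-1.26299675e+00,  2.87180250e-01,  1.57819070e+00,  1.08588844e-05,
        1.27862214e+00, -1.49998465e-01]), 'dq': array([-0.0006806 ,  0.00261762,  0.00037144, -0.00089541,  0.00103167,
        0.00077614]), 'joint_torque': array([ 1.39141216e-04, -4.05980766e+01, -2.92626286e+01, -1.50518845e-04,
        5.89416522e-03,  8.02524660e-07]), 'tcp_pos': array([ 298.15756454, -604.8352498 ,  229.9300524 ]), 'orientation': array([ 9.73916458e-01,  2.26903708e-01, -8.94184624e-05, -1.19689510e-03]), 'wrist_force': array([-0.52502136, -0.83285819, -0.15086132]), 'moment': array([-0.0216761 , -0.05605452,  0.00658644]), 'gripper_width': 85.57792293506844}
side {'intrinsics': array([[441.53495866,   0.        , 255.76869252],
       [  0.        , 441.53495866, 191.88490111],
       [  0.        ,   0.        ,   1.        ]]), 'rvec': array([ 0.9896664 , -2.18581714,  1.31376125]), 'tvec': array([368.10338617, 285.01428115, 906.45587852])}
top {'intrinsics': array([[348.47569503,   0.        , 260.48060513],
       [  0.        , 348.47569503, 188.52991883],
       [  0.        ,   0.        ,   1.        ]]), 'rvec': array([ 2.15426335, -2.16798026,  0.13532179]), 'tvec': array([  9.69842677, 523.67723043, 853.71544347])}
```

View pics/side0.png

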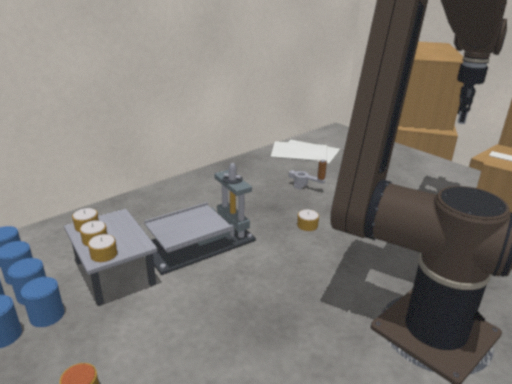

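View pics/top0.png

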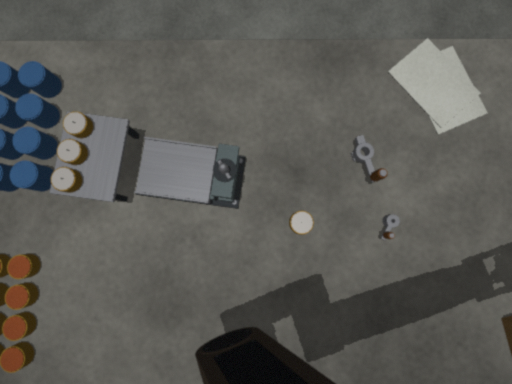

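Top view: the large crank has its hub at about (364,151) and grip at (378,174). The small crank is at (392,221), the tin at (301,222), the screw at (226,170), and the platform and shelf are to the left. In the side view, the large crank is at about (300,180), with its grip at (322,170). I'll enlarge both for detail.

Run:
```python
import cv2,numpy as np
t=cv2.imread("pics/top0.png"); s=cv2.imread("pics/side0.png")
f=lambda im,x,y,w,h,k:cv2.resize(im[y:y+h,x:x+w],None,fx=k,fy=k,interpolation=cv2.INTER_CUBIC)
a=f(t,340,125,80,120,5); b=f(t,200,135,60,80,7)[:600]
cv2.imwrite("pics/t_a.png",np.hstack([a,cv2.resize(b,(400,533))[:533].copy() if 0 else cv2.copyMakeBorder(b,0,600-b.shape[0],0,0,cv2.BORDER_CONSTANT)][:2])[:, :800])
cv2.imwrite("pics/s_a.png",f(s,140,140,200,130,4))
cv2.imwrite("pics/s_b.png",f(s,60,190,200,120,4))
```

```text
(no output)
```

View pics/t_a.png

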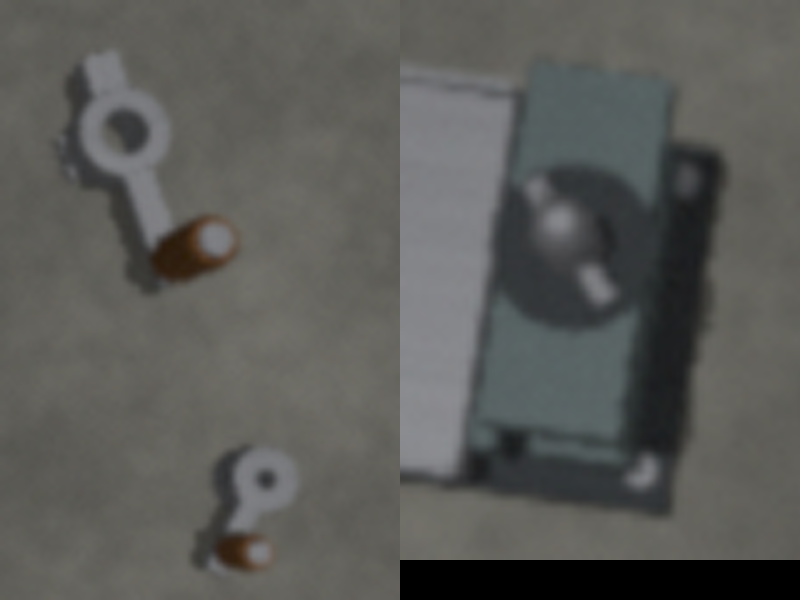

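View pics/s_a.png

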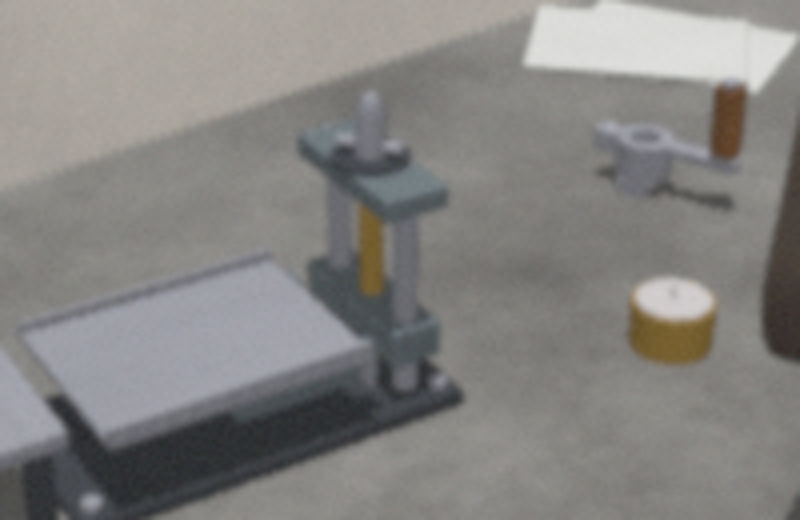

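View pics/s_b.png

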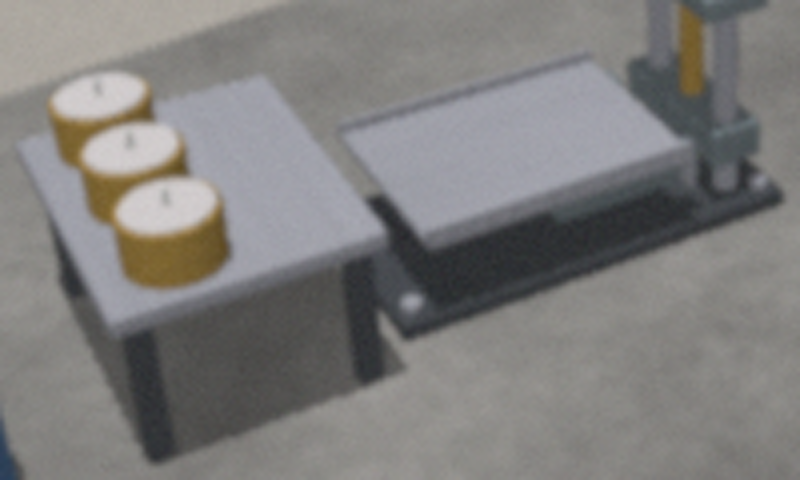

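```bash
cat > h.py <<'E'
import numpy as np, cv2
from cell import manip, monitor, optics, order
C={n:optics.camera_model(n) for n in("side","top")}
def P(n):
    c=C[n]; R,_=cv2.Rodrigues(c["rvec"]); return c["intrinsics"]@np.c_[R,c["tvec"]]
def tri(s,t):
    X=cv2.triangulatePoints(P("side"),P("top"),np.float64(s).reshape(2,1),np.float64(t).reshape(2,1))[:,0]; X=X[:3]/X[3]
    e=[np.linalg.norm(proj(n,X)-q) for n,q in(("side",s),("top",t))]
    return X,e
def proj(n,X):
    x=P(n)@np.r_[X,1]; return x[:2]/x[2]
def ray(n,px,z):
    c=C[n]; R,_=cv2.Rodrigues(c["rvec"]); o=-R.T@c["tvec"]
    d=R.T@np.linalg.inv(c["intrinsics"])@np.r_[px,1]; return o+d*(z-o[2])/d[2]
E
python3 - <<'E'
from h import *
np.set_printoptions(precision=1,suppress=True)
for n,s,t in [("griptop",(322.4,160.1),(382.2,172.6)),("hubtop",(301.6,173.6),(364.6,151.0)),
 ("shafttop",(232.4,162.9),(222.4,166.3)),("pinA",(225.4,175.1),(219.6,161.7)),("pinB",(239.6,177.6),(228.1,176.0)),
 ("shelfFar",(125,209),(129,120)),("shelfNear",(155.9,249.6),(115,200))]:
    print(n,*tri(s,t))
# raw masks
for n in("side","top"):
    im=cv2.imread(f"pics/{n}0.png"); h=cv2.cvtColor(im,cv2.COLOR_BGR2HSV)
    m=cv2.inRange(h,(3,110,30),(20,255,200)); k,l,st,ce=cv2.connectedComponentsWithStats(m)
    for i in range(1,k):
        if st[i,4]>15: print(n,st[i],ce[i])
E
```

```text
griptop [ 550.3 -275.7  112.2] [np.float64(0.20713424975213604), np.float64(0.4419669433027537)]
hubtop [ 616.4 -257.9   46.1] [np.float64(0.057976983608097256), np.float64(0.11929612910290156)]
shafttop [549.1  85.4 208.9] [np.float64(0.23326934134336408), np.float64(0.46037751472079674)]
pinA [566.1  95.3 171.4] [np.float64(0.17272573142025044), np.float64(0.3291837931603139)]
pinB [533.9  75.9 170.6] [np.float64(0.18445714906546623), np.float64(0.3501401565958299)]
shelfFar [684.4 322.4 102.4] [np.float64(0.8735269227625306), np.float64(1.4165691211826559)]
shelfNear [492.5 349.1  96.2] [np.float64(0.6376380397847015), np.float64(0.9466653297927218)]
side [ 397   43   65  116 4468] [431.7  98.5]
side [ 474  114   38   91 1080] [497.3 164.9]
side [319 163   7  16  84] [321.5 170.3]
side [230 193   6  20  65] [232.2 203.7]
side [ 73 215  24  12  65] [ 82.8 221. ]
side [298 217  20  14 123] [306.8 224. ]
side [ 76 227  13  19  58] [ 82.8 235.9]
side [ 96 228  10   7  19] [101.5 231.5]
side [ 88 234   7   5  19] [ 91.  235.6]
side [ 89 242  28  20 204] [103.1 253.1]
side [ 60 363  39  21 628] [ 79.4 374.5]
top [ 76 116  17  22 103] [ 85.4 128.6]
top [ 68 144  19  20  68] [ 78.6 156.9]
top [ 71 169  11  22  78] [ 76.4 180.9]
top [371 169  14  12  80] [376.1 175.7]
top [384 233   6   5  25] [386.4 234.8]
top [  0 254   8   6  21] [  2.5 256.2]
top [  0 254  40  25 643] [ 19.  266.1]
top [  0 283  38  27 634] [ 16.9 295.6]
top [  0 312  36  29 625] [ 15.3 326.6]
top [503 316   9  35 180] [508.3 329. ]
top [ 23 342  11   9  29] [ 28.3 346.4]
top [  0 344  33  29 581] [ 12.4 358.6]
```

Run:
```python
from h import *
np.set_printoptions(precision=1,suppress=True)
print("grip centre",*tri((321.5,170.3),(376.1,175.7)))
print("small hub", ray("top",(393,220.5),25), "small grip",ray("top",(391,235),60),"tin",ray("top",(301,222),36))
f=lambda im,x,y,w,h,k:cv2.convertScaleAbs(cv2.resize(im[y:y+h,x:x+w],None,fx=k,fy=k,interpolation=cv2.INTER_CUBIC),alpha=1.5)
t=cv2.imread("pics/top0.png"); s=cv2.imread("pics/side0.png")
cv2.imwrite("pics/t_p.png",f(t,85,105,133,100,6)); cv2.imwrite("pics/s_p.png",f(s,110,195,133,80,6))
```

```text
grip centre [ 548.  -272.9   78.7] [np.float64(0.11662245904350853), np.float64(0.24137168315640817)]
small hub [ 440.8 -329.1   25. ] small grip [ 404.9 -309.    60. ] tin [438.3 -94.3  36. ]
```

View pics/t_p.png

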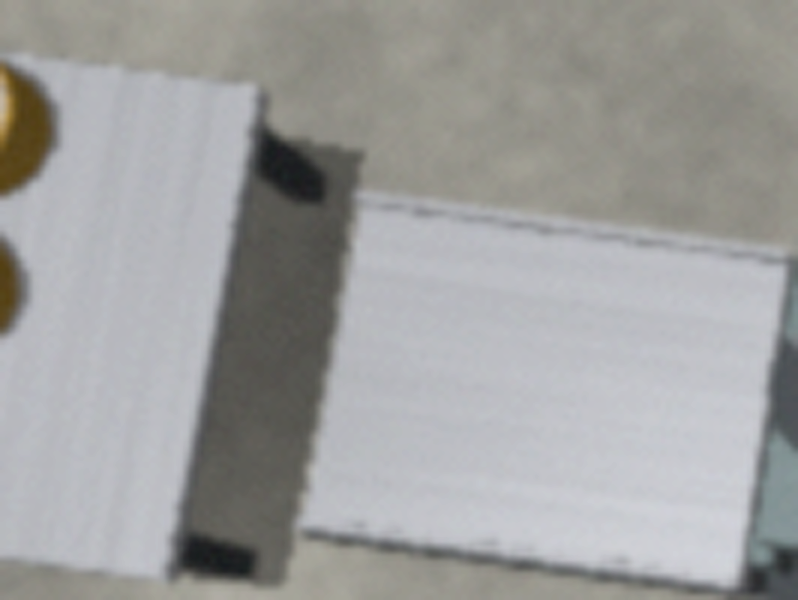

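View pics/s_p.png

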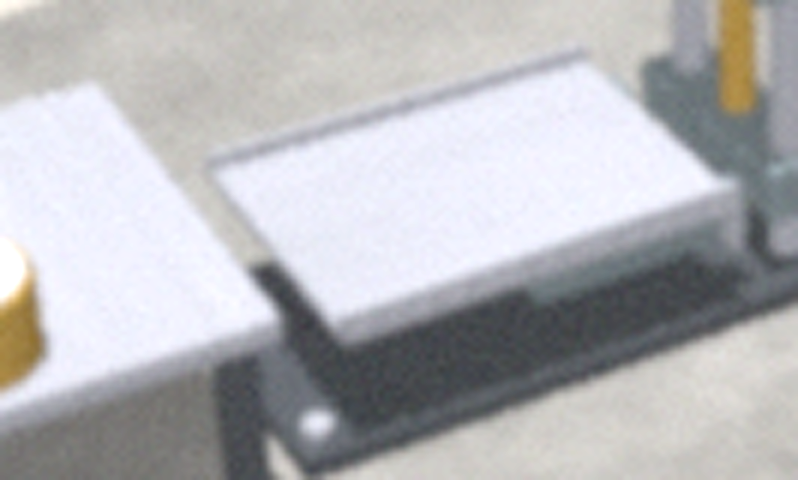

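Run:
```python
from h import *
np.set_printoptions(precision=1,suppress=True)
S=lambda x,y:(110+x/6-.42,195+y/6-.42); T=lambda x,y:(85+x/6-.42,105+y/6-.42)
for n,s,t in [("plat far-out lip",(208,156),(358,190)),("plat near-out lip",(338,322),(303,530)),("plat far-in lip",(580,48),(790,252)),("plat near-in lip",(735,187),(742,585)),
 ("shelf far",(92,83),(258,85)),("shelf near",(282,322),(172,575))]:
    print(n,*tri(S(*s),T(*t)))
```

```text
plat far-out lip [650.6 292.4  73. ] [np.float64(0.16383776927452906), np.float64(0.26203977998195094)]
plat near-out lip [512.5 312.5  71.5] [np.float64(0.9585424424796449), np.float64(1.4543074694627944)]
plat far-in lip [625.  116.2  71.5] [np.float64(0.4765992957222908), np.float64(0.8467527060866649)]
plat near-in lip [489.  135.1  71. ] [np.float64(0.7710657406033189), np.float64(1.2968326554217562)]
shelf far [685.2 323.3 104.8] [np.float64(0.3106208796890629), np.float64(0.5016803777069143)]
shelf near [489.9 349.5 101.9] [np.float64(0.15799053435125995), np.float64(0.23399445165053684)]
```

```bash
cat >> h.py <<'E'
from scipy.spatial.transform import Rotation as Ro
def Q(deg):
    a=np.radians(deg); c,s=np.cos(a),np.sin(a)
    return Ro.from_matrix(np.array([[-s,c,0],[c,s,0],[0,0,-1]])).as_quat()
def st(tag=""):
    o=monitor.get_obs(); print(tag,"t%.1f"%o["time_s"],"tcp",o["tcp_pos"].round(1),"F",o["wrist_force"].round(1),"M",o["moment"].round(2),"w%.1f"%o["gripper_width"]); return o
E
python3 - <<'E'
from h import *
for a in (14,-166):
    for p,b in [((549.2,-274.8,160),a),((490,49.5,300),a+17),((490,49.5,225),a+17),((620,85,225),a+17)]:
        print(a,p,manip.inverse_kinematics(p,Q(b)))
E
```

```text
14 (549.2, -274.8, 160) [-6.28989063e-01  2.20678425e-01  1.79162804e+00 -4.44089210e-16
  1.12928619e+00 -8.73335158e-01]
14 (490, 49.5, 300) [-1.05657785e-01 -1.73532759e-01  1.93253036e+00 -4.44089210e-16
  1.38259505e+00 -6.46709854e-01]
14 (490, 49.5, 225) [-1.05657785e-01 -1.18910080e-01  2.02133078e+00 -4.44089210e-16
  1.23917196e+00 -6.46709854e-01]
14 (620, 85, 225) [-2.56932373e-02  1.84651919e-01  1.70954626e+00 -4.44089210e-16
  1.24739447e+00 -5.66745305e-01]
-166 (549.2, -274.8, 160) [-6.28989063e-01  2.20678425e-01  1.79162804e+00 -4.44089210e-16
  1.12928619e+00  2.26825750e+00]
-166 (490, 49.5, 300) [-1.05657785e-01 -1.73532759e-01  1.93253036e+00 -4.44089210e-16
  1.38259505e+00  2.49488280e+00]
-166 (490, 49.5, 225) [-1.05657785e-01 -1.18910080e-01  2.02133078e+00 -4.44089210e-16
  1.23917196e+00  2.49488280e+00]
-166 (620, 85, 225) [-2.56932373e-02  1.84651919e-01  1.70954626e+00 -4.44089210e-16
  1.24739447e+00  2.57484735e+00]
```

Run:
```python
from h import *
q=Q(14)
manip.move_ptp((549.2,-274.8,150),q); st("above")
manip.line_to((549.2,-274.8,59.5),v=120); st("down")
manip.gripper_to(20); st("closed")
manip.line_to((549.2,-274.8,160),v=100); st("lift")
for n in("side","top"): cv2.imwrite(f"pics/{n}1.png",optics.capture(n))
f=lambda im,x,y,w,h,k:cv2.resize(im[y:y+h,x:x+w],None,fx=k,fy=k,interpolation=cv2.INTER_CUBIC)
t=cv2.imread("pics/top1.png"); s=cv2.imread("pics/side1.png")
cv2.imwrite("pics/m1.png",np.hstack([f(t,330,90,100,140,4),f(s,260,60,100,140,4)]))
```

```text
above t1.7 tcp [ 549.1 -275.9  150.5] F [-0.6  0.5 -0.3] M [-0.02 -0.04 -0.01] w85.1
down t2.6 tcp [ 549.8 -275.3   60.4] F [0.3 0.8 0.1] M [ 0.02 -0.03 -0.02] w85.1
closed t3.1 tcp [ 549.8 -274.9   60.3] F [0.6 1.5 2.1] M [ 0.2  -0.2  -0.01] w24.6
lift t4.3 tcp [ 548.6 -274.4  158.8] F [-0.6 -0.5 -3.9] M [-0.04  0.26 -0.04] w24.5
```

View pics/m1.png

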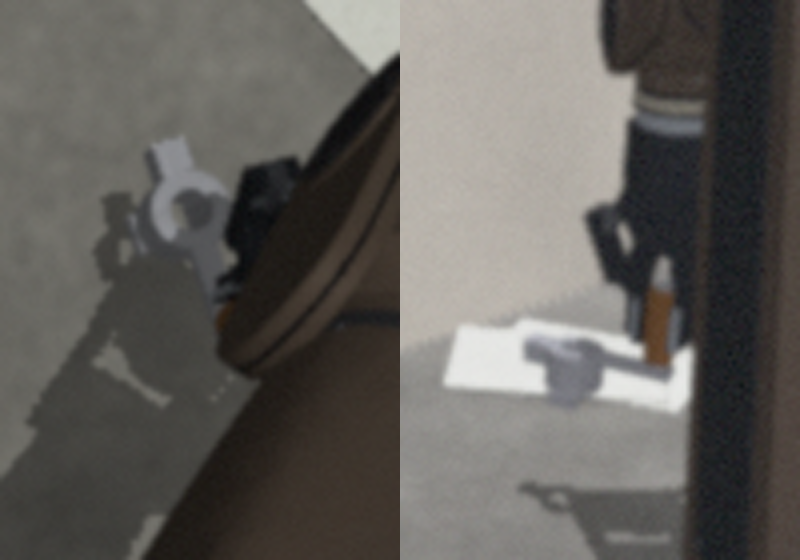

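Run:
```python
from h import *
a=31; r=np.radians(a); g=np.array([549.6,85.5])-70*np.array([np.cos(r),np.sin(r)]); print(g)
manip.line_to((549.2,-274.8,285),v=200)
manip.line_to((*g,285),Q(a),v=180); manip.dwell(.4); st("above shaft")
for n in("side","top"): cv2.imwrite(f"pics/{n}2.png",optics.capture(n))
f=lambda im,x,y,w,h,k:cv2.resize(im[y:y+h,x:x+w],None,fx=k,fy=k,interpolation=cv2.INTER_CUBIC)
t=cv2.imread("pics/top2.png"); s=cv2.imread("pics/side2.png")
cv2.imwrite("pics/m2.png",np.hstack([f(t,190,120,80,110,5),f(s,195,95,80,110,5)]))
```

```text
[489.59828895  49.44733476]
above shaft t7.6 tcp [489.6  49.3 285. ] F [-0.6  0.5 -4.4] M [-0.15  0.28 -0.01] w24.7
```

View pics/m2.png

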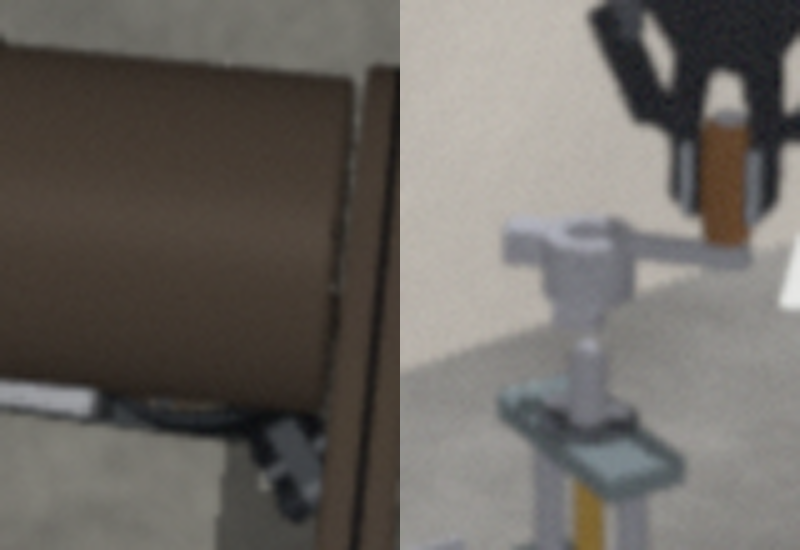

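Run:
```python
from h import *
np.set_printoptions(precision=2,suppress=True)
for X in [(549.6,85.5,270),(549.6,85.5,226),(549.6,85.5,207),(549.6,85.5,165),(549.6,85.5,280),(559.6,85.5,270),(549.6,95.5,270),(489.6,49.4,334)]: print(X,proj("side",np.array(X,float)))
s=cv2.imread("pics/side2.png")
cv2.imwrite("pics/m3.png",cv2.convertScaleAbs(cv2.resize(s[133:190,212:272],None,fx=10,fy=10,interpolation=cv2.INTER_CUBIC),alpha=1.4))
```

```text
(549.6, 85.5, 270) [232.29 140.25]
(549.6, 85.5, 226) [232.42 156.69]
(549.6, 85.5, 207) [232.48 163.59]
(549.6, 85.5, 165) [232.6  178.47]
(549.6, 85.5, 280) [232.26 136.42]
(559.6, 85.5, 270) [229.73 139.08]
(549.6, 95.5, 270) [229.11 141.22]
(489.6, 49.4, 334) [260.21 118.49]
```

View pics/m3.png

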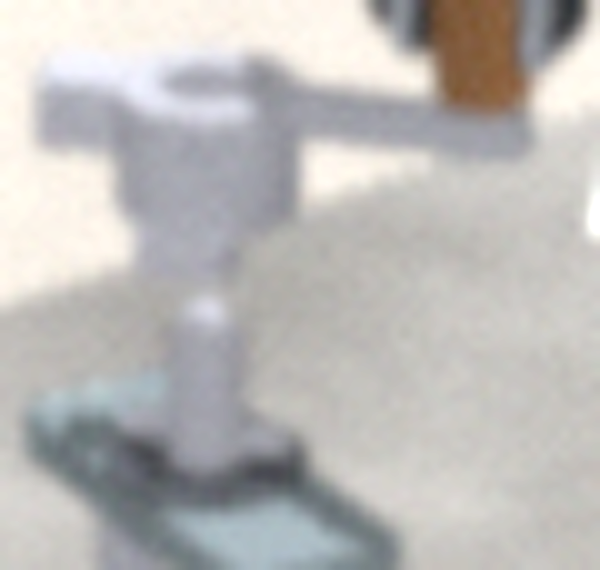

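Run:
```python
from h import *
g=np.array([489.6,49.4])
for z in (268,262,256,248,240,234,229,226):
    manip.line_to((*g,z),v=60); o=st(z)
    if o["wrist_force"][2]>12 or np.hypot(*o["wrist_force"][:2])>15: print("stop");break
cv2.imwrite("pics/side3.png",optics.capture("side"))
s=cv2.imread("pics/side3.png")
cv2.imwrite("pics/m4.png",cv2.convertScaleAbs(cv2.resize(s[130:200,205:285],None,fx=8,fy=8,interpolation=cv2.INTER_CUBIC),alpha=1.4))
```

```text
268 t8.1 tcp [489.2  49.5 267.1] F [ 0.9  0.1 -2.9] M [-0.16  0.24  0.02] w24.6
262 t8.3 tcp [489.3  49.4 261.5] F [ 0.7 -0.2 -3.8] M [-0.05  0.19  0.02] w24.5
256 t8.6 tcp [489.2  49.4 255.4] F [-0.2  0.1 -4.9] M [-0.16  0.24  0.03] w24.7
248 t8.9 tcp [489.2  49.4 247.2] F [-0.5 -0.1 -3.7] M [-0.12  0.21 -0.01] w25.0
240 t9.2 tcp [489.2  49.4 239.2] F [ 0.9 -0.4 -4.3] M [-0.15  0.26  0.  ] w24.7
234 t9.4 tcp [489.2  49.4 233.4] F [-0.1 -0.6 -4.4] M [-0.09  0.3   0.02] w24.5
229 t9.7 tcp [489.3  49.4 228.5] F [ 0.1  0.8 -5.2] M [-0.13  0.29 -0.03] w24.8
226 t9.9 tcp [490.1  49.3 226.7] F [-0.5  0.4 -1.4] M [-0.12  0.18  0.03] w24.8
```

View pics/m4.png

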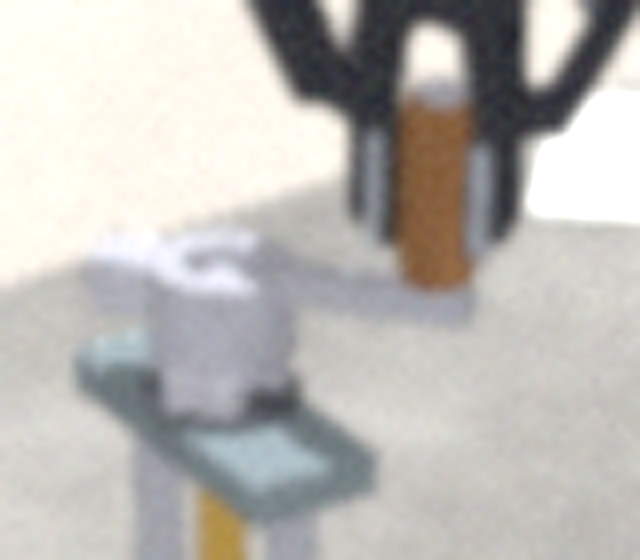

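Run:
```python
from h import *
for z in (225,224,223):
    manip.line_to((489.6,49.4,z),v=30); o=st(z)
    if o["wrist_force"][2]>8: break
```

```text
225 t10.2 tcp [490.1  49.2 226.3] F [-2.6 -0.6  4.3] M [-0.21  0.47 -0.04] w24.5
224 t10.5 tcp [490.1  49.  226. ] F [-4.6 -1.7  7.5] M [-0.23  0.71  0.03] w24.8
223 t10.7 tcp [490.2  48.9 225.8] F [-6.4 -2.8 10.8] M [-0.24  0.97  0.02] w24.6
```

```bash
cat >> h.py <<'E'
def wind(a0,a1,c=(549.6,85.5),R=70,z=226,step=12,v=100,yaw=31):
    n=int(np.ceil(abs(a1-a0)/step)); log=[]
    for i,a in enumerate(np.linspace(a0,a1,n+1)[1:]):
        r=np.radians(a)
        manip.line_to((c[0]+R*np.cos(r),c[1]+R*np.sin(r),z),Q(yaw),v=v)
        o=monitor.get_obs(); F=o["wrist_force"]; u=np.array([np.cos(r),np.sin(r)])
        p=o["tcp_pos"][:2]-np.array(c)
        log.append((a,p[0],p[1]))
        if i%3==0 or i==n-1: print("%.0f t%.1f Fr%.1f Ft%.1f Fz%.1f r%.1f ang%.1f z%.1f w%.1f"%(a,o["time_s"],F[:2]@u,F[0]*-u[1]+F[1]*u[0],F[2],np.hypot(*p),np.degrees(np.arctan2(p[1],p[0])),o["tcp_pos"][2],o["gripper_width"]))
        if np.linalg.norm(F)>35: print("ABORT",F); break
    return a
E
python3 - <<'E'
from h import *
wind(211,211-84)
E
```

```text
199 t11.0 Fr0.5 Ft0.9 Fz2.6 r69.7 ang-161.1 z226.3 w24.3
163 t11.9 Fr3.5 Ft2.5 Fz6.5 r70.7 ang163.1 z226.3 w24.9
127 t12.8 Fr4.9 Ft2.3 Fz8.0 r71.7 ang126.8 z226.6 w24.9
```

Run:
```python
from h import *
wind(127,-225,z=227)
manip.dwell(.3); st()
for n in("side","top"): cv2.imwrite(f"pics/{n}4.png",optics.capture(n))
f=lambda im,x,y,w,h,k:cv2.convertScaleAbs(cv2.resize(im[y:y+h,x:x+w],None,fx=k,fy=k,interpolation=cv2.INTER_CUBIC),alpha=1.5)
s=cv2.imread("pics/side4.png")
cv2.imwrite("pics/s4.png",f(s,110,185,133,90,6))
```

```text
115 t13.1 Fr4.0 Ft1.5 Fz5.4 r71.6 ang115.4 z227.0 w24.6
80 t14.0 Fr3.2 Ft2.6 Fz4.0 r70.9 ang80.2 z227.1 w24.5
45 t14.8 Fr0.3 Ft1.3 Fz3.6 r69.6 ang44.8 z226.8 w24.4
10 t15.7 Fr-5.4 Ft2.2 Fz3.9 r68.4 ang10.1 z226.0 w24.6
-26 t16.6 Fr-7.8 Ft2.1 Fz3.1 r67.4 ang-24.7 z225.5 w24.2
-61 t17.5 Fr-8.7 Ft2.3 Fz-0.8 r66.8 ang-60.0 z225.4 w24.7
-96 t18.4 Fr-8.1 Ft1.5 Fz-3.6 r66.9 ang-95.4 z225.7 w24.6
-131 t19.2 Fr-6.7 Ft1.4 Fz-3.8 r67.9 ang-130.3 z226.1 w24.7
-166 t20.1 Fr-3.3 Ft3.6 Fz-5.3 r69.6 ang-165.7 z226.6 w24.6
-202 t21.0 Fr4.1 Ft3.7 Fz1.9 r71.0 ang158.6 z226.9 w24.2
-225 t21.6 Fr4.7 Ft3.6 Fz2.8 r71.6 ang134.8 z227.2 w24.9
 t21.9 tcp [499.2 136.2 227.3] F [-4.3  1.2  2. ] M [ 0.14  0.96 -0.04] w24.7
```

View pics/s4.png

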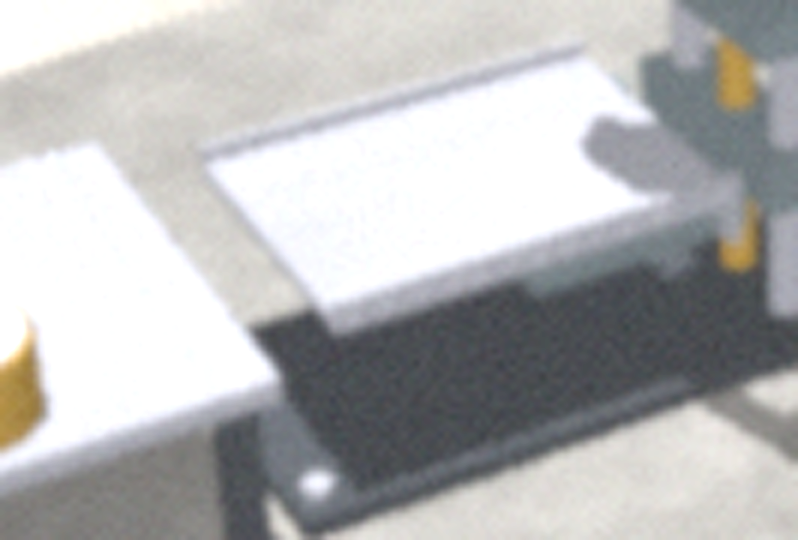

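View pics/top4.png

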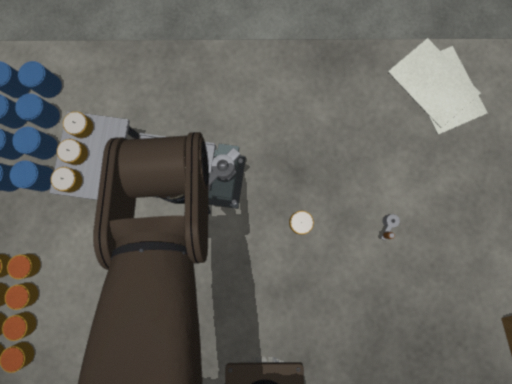

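View pics/side4.png

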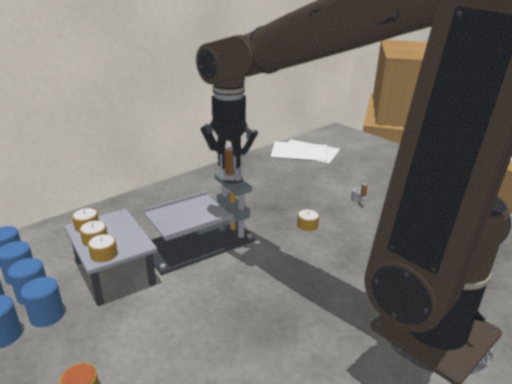

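Run:
```python
from h import *
from scipy.optimize import minimize_scalar as m
S=lambda x,y,y0:np.array((110+x/6-.42,y0+y/6-.42))
for n,xy,o,w in [("far-out",(650.6,292.4),(208,156),(203,150)),("near-out",(512.5,312.5),(338,322),(330,308)),("far-in",(625,116.2),(580,48),(580,42))]:
    r=[m(lambda z:((proj("side",np.array([*xy,z]))-p)**2).sum(),bounds=(40,140),method="bounded").x for p in (S(*o,195),S(*w,185))]
    print(n,np.round(r,1),round(r[1]-r[0],1))
```

```text
far-out [ 73.2 105.5] 32.3
near-out [ 72.6 106.8] 34.3
far-in [ 72.  106.2] 34.2
```

Run:
```python
from h import *
wind(-225,-277,z=227,c=(548.4,87.6),R=69.5)
o=st(); p=o["tcp_pos"]
manip.gripper_to(70); st("open")
manip.line_to((p[0],p[1],330),v=200)
manip.move_ptp((500,-200,330),Q(31)); manip.dwell(.3); st("away")
for n in("side","top"): cv2.imwrite(f"pics/{n}5.png",optics.capture(n))
f=lambda im,x,y,w,h,k:cv2.convertScaleAbs(cv2.resize(im[y:y+h,x:x+w],None,fx=k,fy=k,interpolation=cv2.INTER_CUBIC),alpha=1.5)
s=cv2.imread("pics/side5.png");t=cv2.imread("pics/top5.png")
cv2.imwrite("pics/s5.png",f(s,110,150,133,100,6))
cv2.imwrite("pics/t5.png",f(t,110,105,133,100,6))
```

```text
-235 t22.2 Fr0.2 Ft2.3 Fz0.4 r69.7 ang124.5 z227.0 w24.6
-267 t23.1 Fr-0.3 Ft1.6 Fz1.3 r69.6 ang93.2 z227.1 w24.8
-277 t23.3 Fr1.0 Ft2.4 Fz1.5 r69.6 ang82.8 z227.2 w24.6
 t23.3 tcp [557.1 156.6 227.2] F [-2.3  1.2  1.5] M [-0.13  0.53 -0.11] w24.6
open t23.8 tcp [557.  156.6 227.1] F [-0.4  0.2 -0.4] M [-0.04  0.04  0.02] w69.8
away t26.2 tcp [ 500.3 -199.3  330. ] F [-0.   0.2 -0.3] M [0.01 0.02 0.04] w69.9
```

View pics/s5.png

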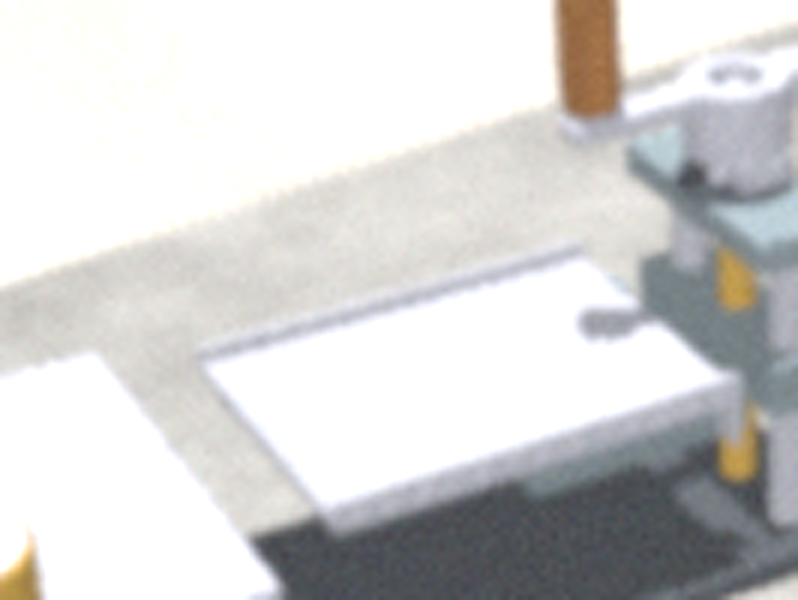

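View pics/t5.png

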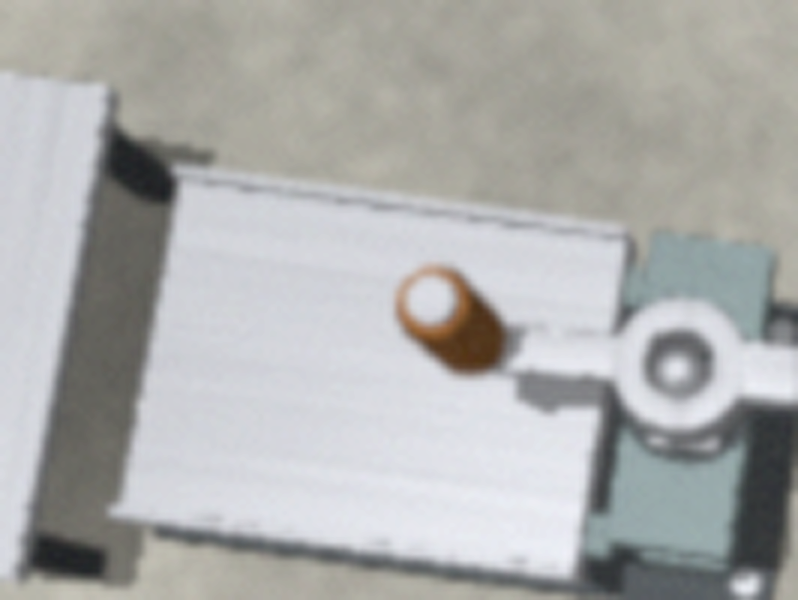

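```bash
cat > meas.py <<'E'
from h import *
from scipy.ndimage import map_coordinates, gaussian_filter1d
def edge(im,p,q,lo=.12,hi=.88,n=40,W=3.5):
    p,q=np.float64(p),np.float64(q); d=(q-p)/np.linalg.norm(q-p); nn=np.array([-d[1],d[0]]); s=np.arange(-W,W+.01,.25); pts=[]
    g=im.astype(float).mean(2)
    for f in np.linspace(lo,hi,n):
        c=p+f*(q-p); X=c[None]+s[:,None]*nn
        pr=gaussian_filter1d(map_coordinates(g,[X[:,1],X[:,0]],order=1),2); gr=np.abs(np.gradient(pr))[3:-3]
        k=gr.argmax(); w=slice(max(0,k-4),k+5); off=(s[3:-3][w]*gr[w]).sum()/gr[w].sum(); pts.append(c+off*nn)
    pts=np.float32(pts); L=cv2.fitLine(pts,cv2.DIST_HUBER,0,.01,.01).ravel()
    r=(pts-L[2:])@np.array([-L[1],L[0]]); return L,np.std(r)
def plane(n,L):
    l=np.cross([L[2],L[3],1],[L[2]+100*L[0],L[3]+100*L[1],1]); return P(n).T@l
def line3(Ls,Lt,xs):
    A=np.array([plane("side",Ls),plane("top",Lt)]); out=[]
    for x in xs: out.append([x,*np.linalg.solve(A[:,1:3],-(A[:,3]+A[:,0]*x))])
    return np.array(out)
E
python3 - <<'E'
from meas import *
np.set_printoptions(precision=2,suppress=True)
S=lambda x,y:(110+x/6-.42,150+y/6-.42); T=lambda x,y:(110+x/6-.42,105+y/6-.42)
for k in (0,5):
    s=cv2.imread(f"pics/side{k}.png");t=cv2.imread(f"pics/top{k}.png")
    Ls,a=edge(s,S(92,350),S(282,595)); Lt,b=edge(t,T(108,88),T(22,578))
    print(k,"shelf res",a,b); print(line3(Ls,Lt,[500,580,660]))
    if k==5: Ls,a=edge(s,S(205,365),S(330,520)); Lt,b=edge(t,T(175,180),T(113,510))
    else:
        Ls,a=edge(s,S(218,436),S(338,592)); o=85-110; Lt,b=edge(t,T(358-150,190),T(303-150,530))
    print("plat res",a,b); print(line3(Ls,Lt,[530,580,630]))
E
```

```text
0 shelf res 0.16559258 0.12967081
[[500.   348.53 104.09]
 [580.   336.91 103.68]
 [660.   325.28 103.27]]
plat res 0.23402964 0.24133961
[[530.   311.87  63.5 ]
 [580.   303.88  66.28]
 [630.   295.89  69.07]]
5 shelf res 0.18786551 0.13419534
[[500.   348.52 104.04]
 [580.   336.89 103.64]
 [660.   325.25 103.23]]
plat res 0.07398589 0.10931272
[[530.   309.91 104.17]
 [580.   302.62 103.89]
 [630.   295.33 103.62]]
```

Run:
```python
from h import *
a=cv2.imread("pics/top0.png");b=cv2.imread("pics/top5.png")
cv2.imwrite("pics/cmp.png",np.hstack([cv2.resize(i[150:250,280:420],None,fx=2.8,fy=2.8) for i in(a,b)]))
s=cv2.imread("pics/side5.png")
cv2.imwrite("pics/s6.png",cv2.resize(s[120:240,190:340],None,fx=5,fy=5,interpolation=cv2.INTER_CUBIC))
```

```text
(no output)
```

View pics/cmp.png

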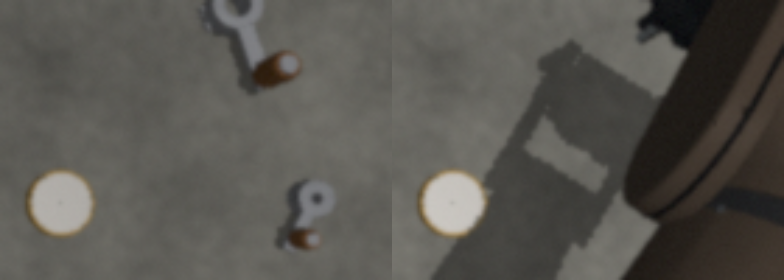

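View pics/s6.png

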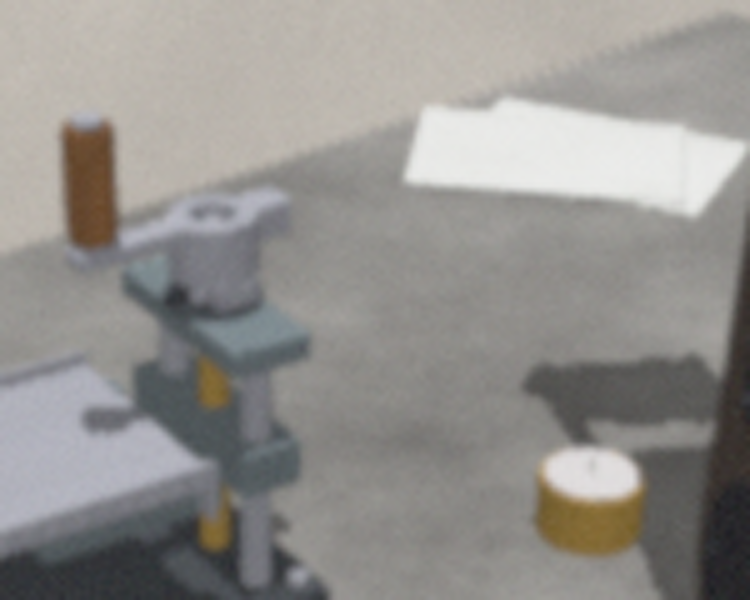

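The crank is seated on the shaft and the gripper is clear of it. The tin hasn't moved, and the small crank was still in place in the picture taken after winding. I'm handing in.

Run:
```python
from h import *
order.hand_in(); st("end")
```

```text
the job is handed in; nothing more can be done
the job is handed in; nothing more can be done
```

The crank is on the shaft, the lift is wound level with the shelf, and the job is handed in at about 26 s of the 69 s allowed; no verdict was reported.

- **Fit:** I lifted the larger crank by its grip and lowered the hub over the shaft until it bottomed out. It met firm resistance with the underside about 166 mm above the table, which matches fully down.
- **Winding:** I wound about 490° clockwise, including roughly 30° of free play. Wrist force stayed at or below about 11 N in the readings I printed. Then I let go and moved the arm clear.
- **Level:** The last two-view measurement put the platform's outer edge at 103.9 mm and the shelf edge at 103.6 mm. A rougher figure from the winding angle gave about 103.1 mm. The camera calibration is only good to about 2 mm, but that error should largely cancel because the two edges are close together.
- **Bystanders:** The tin had not moved in the last pictures. The arm hid the small crank in the final ones, so its last clear view was at 22 s, before I let go. It was in its original place then, and the arm stayed well above it afterwards.
- **Axis estimate:** While winding, the shaft axis turned out about 2.4 mm from my first estimate. I corrected it for the last part of the turn.

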